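# Take the size of a bush with a telescoping gauge

### The job

Take the size of the bolted-down bearing bush with the telescoping gauge: lift the gauge out of its wooden stand, lower it into the bush until its collar is fully home on the rim, then press its top cap down so that the plungers spring out against the bore, and let the cap up again to lock them. Then lift the gauge out by its barrel, still locked at that size, and stand it back in the wooden stand with its collar down on the wood. Be gentle: never load the bush housing with more than about 35 N, and leave the marker pen and the other things on the bench where they are.

Things in the scene. Friction and masses are not known exactly. Their poses are not given: they have to be found in the camera images.
- gauge_grip (a point): Telescoping gauge: loose upright steel tool, 102 mm tall, 0.35 kg, in the wooden stand at the start, plungers drawn in and locked. This point: on its axis, half-way up its knurled gripping barrel (20 mm diameter, 48 mm long). Relative to it: cap's top +34 mm, collar's top -24 mm, collar's underside -30 mm, foot -68 mm. z up along the axis; y is the plungers' line.
- gauge_collar (a point): Centre of the underside of the gauge's collar (disc 60 mm in diameter, 6 mm thick), which stops the gauge on a rim; z is the gauge's axis. Below it hangs the spigot, 34 mm in diameter and 38 mm long, foot edge nearly sharp; the two plungers come out of it sideways, 24 mm below the collar.
- cap_top (a point): Centre of the top face of the gauge's lock cap (disc 16 mm in diameter, 6 mm thick, 4 mm above the end of the barrel). Press it straight down to free the plungers.
- lock_cap (a joint): How far the cap is pressed, m: about -0.001 when up (plungers locked), 0.0007 on its stop. Its spring resists with 16 N: the plungers come free somewhere between 4 and 14 N, and from 18 N the cap is hard on its stop. Let go, it comes up by itself and locks the plungers wherever they are then.
- plunger (a joint): How far each of the two coupled plungers has come out, m: 0 drawn in (tips inside the spigot, 12 mm from the axis), about 0.006 when the tips rest on the bore's wall (they then drag at 5 N as the gauge is lifted), 0.012 fully out (too wide for bore and stand). Springs push each outward with 4 N while the cap is pressed; nothing draws them in again.
- housing: Bearing housing with the bush, bolted to the bench (does not move): a dark steel cylinder 64 mm in diameter and 50 mm high with four bolted ears at its foot, reaching 47 mm from its axis. Origin: centre of its underside, on the bench; z up.
- bore_mouth (a point): Centre of the mouth of the bush's bore, at the top of the housing, 50 mm above the bench. The bore is upright, 35 mm in diameter and open down to the bench; its edge is sharp, with a thin brass lip round it.
- stand_mouth (a point): Centre of the mouth of the hole in the top of the wooden stand, a fixed block 85 x 85 x 46 mm. The hole is upright, 45 mm in diameter and goes right down; the gauge hangs in it by its collar, loosely.
- marker_0: White marker pen with a dark cap lying on the bench, 135 x 16 x 16 mm: leave alone.
Not all that is in view belongs to the job. Leave any green look-alike of the part that bears gauge_grip alone. What is shaped like the housing but green or red is not meant.

How it is judged (in metres and radians):
On the way, in this order (a step that is already met when the one before it is completed fails the run):
1. the gauge stands in the bush, collar fully home on the rim, plungers still drawn in (distance between gauge_collar and bore_mouth below 0.003 m and angle between gauge_collar's own z axis and vertical below 0.05 rad and value of joint plunger below 0.002 m), for 0.2 s.
2. the plungers have sprung out against the bore, collar still home (distance between gauge_collar and bore_mouth below 0.003 m and value of joint plunger above 0.0045 m), for 0.2 s.
3. the gauge is lifted clear of the bush, locked at the bore's size (z of gauge_collar in the frame of bore_mouth above 0.045 m and value of joint plunger between 0.0045 and 0.0075 m), for 0.2 s.
At the end, for the whole second after the job is handed in: The gauge stands upright (within 0.08 rad) in the wooden stand, its collar on the wood (within 3 mm in height, 8 mm of the hole's centre), its plungers locked at the bore's size (out by 4.5 to 7.5 mm) (horizontal distance between gauge_collar and stand_mouth below 0.008 m and z of gauge_collar in the frame of stand_mouth below 0.003 m and angle between gauge_collar's own z axis and vertical below 0.08 rad and value of joint plunger between 0.0045 and 0.0075 m); the robot touches nothing.
It fails at once if the housing is loaded with more than 50 N (contact force between anything else and housing above 50 N).
It fails at once if the marker pen is shifted by more than 30 mm (distance of marker_0 from where it was at the start of the episode above 0.03 m).
It also fails if it takes over 72 s, if anything falls off the work surface, if the arm or the gripper's body presses on something with over 40 N, if the wrist force passes 120 N, or if a joint passes its speed limit or range.

### The arm

A 6-joint arm with a two-finger parallel gripper is mounted at the origin on a cart in front of the work surface, level with it; the furniture and walls round the work are solid. World frame = base frame: x ahead of the robot, y to its left, z up, the work surface at z = 0. Lengths are in m, angles in degrees, forces in N, time in s.
With the tool pointing down it reaches from about 0.25 to 0.725 m from the base axis. Payload 9.7 kg.
Tool frame: the origin (TCP) lies between the finger pads; the fingertips stand 19 mm ahead of it and the grasp point (between the pads) is the TCP; z points along the fingers, y is the line along which they close (so a half turn about z gives the same grasp; the last joint's range is limited). The gripper opens to 85 mm and grips with 20 to 120 N. Pads are 22 mm wide; open, the fingers measure 114 mm over their backs; the gripper's body (76 mm by 85 mm) begins 54 mm behind the grasp point. The pads swing forward as they close: fully open they stand 13 mm farther back than shut.
Start: joints at [69.5, 4.979, 10.078, 95.1, 0, 90], TCP at [0.193, 0.515, 0.25] pointing down, gripper open.
Joint ranges: [-179.16, 179.16], [-48.56, 103.87], [-65.8, 70.77], [-126.05, 130.52], [-82.76, 87.17], [-180, 180]. Speed limits (degrees/s): [127.2, 127.2, 147.25, 180, 180, 180].

### API

Orientations are given as [roll, pitch, yaw] about the fixed x, y, z axes, in that order (R = Rz(yaw) Ry(pitch) Rx(roll)).
In Python, from workcell import telemetry, camera, calibration, workorder gives the robot as it stands.
- The arm moves only by the tool play_rows, never from a script. Its argument "increments" is a list of rows, each a list of 3 entries, a list of its own where there are three numbers: the shift along the tool's x, y, z in mm, then the turn, a rotation vector about the tool's x, y, z in degrees, then the closure, from 0 (fully open) to 1 (shut). In form: [[[x, y, z], [ax, ay, az], jaw], ...]. A call has 1 to 20 rows; each row is the pose to reach, as a shift and turn from the pose commanded when the call began, along the tool's axes at that moment; what a row does not reach only later rows make up. A row lasts 1/10 s, in which the tool goes at most 50 mm and 8.59 degrees, less where a joint would pass 70% of its speed; a pose out of reach is approached as far as the arm can. A call with a gripper value outside its range is refused whole. The fingers move at their own pace and stop on an object; "grip_force" is the grip in N (left out, the last holds). Time passes only in rows, so rows that repeat a pose let the fingers close. It gives the time, the measured TCP pose, the force, the opening and the grip force at its end, in the units of the state.
- telemetry.get_obs(): the state, without advancing time (a new reading comes with each control period).
- camera(name): name is "scene" or "top"; returns (picture, depth): 480x640x3 uint8, red, green, blue; 480x640 float32, m along the optical axis (not along the pixel's ray), 0 where there is no reading.
- calibration(name): a dict with "vertical_fov" (degrees; the focal length in pixels is half the picture's height over the tangent of half this angle, whatever the lens; pixels are square), "cx", "cy" (the principal point, pixels), "rvec" (rotation vector, rad) and "tvec" (3), from world to camera coordinates, as OpenCV has them. Camera axes: x right, y down, z forward; pixel columns grow to the right and rows downward; lengths in m; the calibration is good to about 2 mm. A picture is of the moment at which its call begins. calibration takes no time and is no camera call.
- workorder.job_done(): hands the job in; it is judged then, once.
The state is a dict: "time": time; "q": joint angles; "qd": joint speeds; "joint_efforts": joint torques, N m; "ee_pos": TCP position; "tcp_rot": TCP orientation; "wrist_force": force on the tool from outside, world axes, zero at the start; "torque": the same for the moment, N m; "opening": finger opening in m; "grasp_force": force on a finger pad.
Only numpy, scipy, OpenCV 4.12 (cv2) and the standard library are available. Lean on these libraries where they do the work, as an engineer would, in place of code of your own. Each camera call takes 0.05 s, during which the arm holds its last target. There are 200 camera calls.

## Working session

There is one attempt and no reset: what is moved stays moved. The work goes in short steps, Python scripts to look and compute and a tool call to move; the robot and the scene stay as the last step left them, time stands still between calls to the robot, and variables do not carry over. Pictures are saved under pics/ and viewed, at most 12 in all, crops included, and the job is handed in when it is done.

Besides the shell and the picture viewer there is one more tool, called after ">>>" as a command line: name --argument value ..., lists and objects as JSON in quotes. play_rows: Moves the arm, as the interface text tells. Its arguments: {"type":"object","properties":{"increments":{"type":"array"},"grip_force":{"type":"number"}},"required":["increments"]}

```bash
ls; mkdir -p pics; python3 - <<'E'
from workcell import telemetry, camera, calibration
import numpy as np,cv2
o=telemetry.get_obs();print(o)
for n in("scene","top"):
    p,d=camera(n);c=calibration(n);print(n,c)
    np.savez(f"{n}0.npz",p=p,d=d);cv2.imwrite(f"pics/{n}0.png",p[...,::-1])
E
```

```text
pics
{'time': 0.0, 'q': array([ 6.95009178e+01,  5.01183506e+00,  1.00342788e+01,  9.51016970e+01,
       -5.19681398e-04,  9.00021058e+01]), 'qd': array([ 0.01252755, -0.11059799, -0.06247324,  0.05536114, -0.0270634 ,
       -0.0557887 ]), 'joint_efforts': array([ 3.61292943e-03, -5.20373726e+01,  4.64815485e+01,  1.57723459e-02,
       -6.26824612e-05,  3.70459375e-06]), 'ee_pos': array([0.19253126, 0.51496651, 0.24957445]), 'tcp_rot': array([-1.79920747e+02,  5.22593718e-04,  1.59498813e+02]), 'wrist_force': array([-0.22354575, -0.04977277, -0.53526297]), 'torque': array([ 0.04178364, -0.08092274,  0.03735647]), 'grasp_force': 0.0, 'opening': 0.08559604709716416}
scene {'vertical_fov': 47.461571740521904, 'cx': 318.27960383456804, 'cy': 236.55448518532776, 'rvec': array([ 2.10943239, -0.67123992,  0.32373502]), 'tvec': array([-0.39156353,  0.21500576,  0.99870657])}
top {'vertical_fov': 56.45112579370016, 'cx': 323.1242116677811, 'cy': 242.46597315382704, 'rvec': array([ 2.1946914 , -2.16919534,  0.08595213]), 'tvec': array([-0.05155048,  0.42992817,  1.00342365])}
```

View pics/scene0.png

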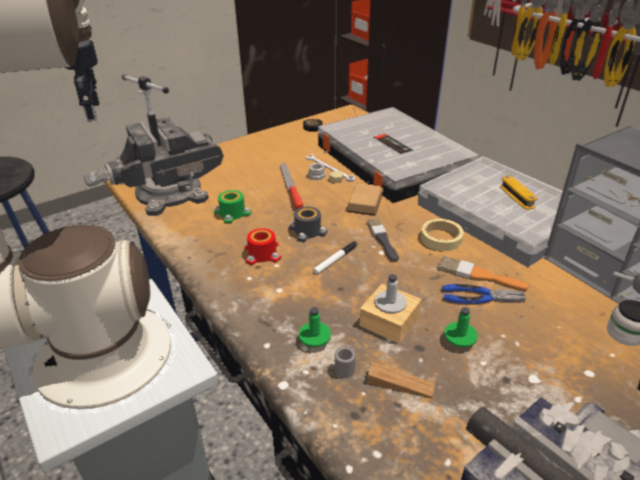

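View pics/top0.png

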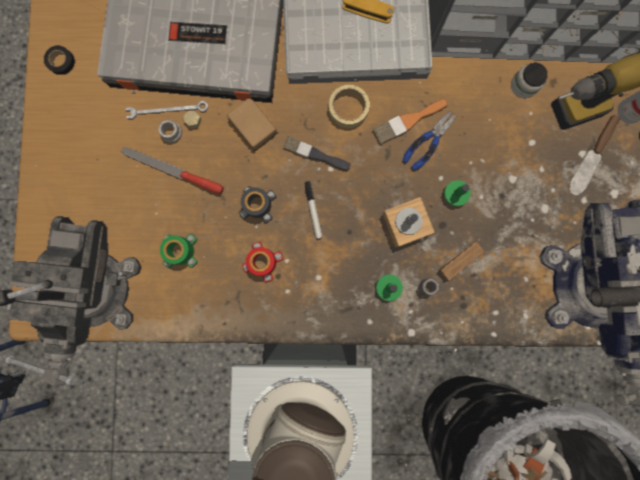

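The gauge candidates are the steel one in the wooden stand (scene 392,295; top 409,221) and two green look-alikes (scene 315,330 and 463,325). The steel one fits. The housing candidates are dark (scene 308,222; top 256,203), green (232,205) and red (262,243). The dark one fits. The marker lies at top (314,210).

```bash
cat > h.py <<'E'
import numpy as np,cv2
from workcell import telemetry,camera,calibration
def K(c):
    f=240/np.tan(np.radians(c["vertical_fov"]/2)); return np.array([[f,0,c["cx"]],[0,f,c["cy"]],[0,0,1]])
def RT(c): return cv2.Rodrigues(c["rvec"])[0],c["tvec"]
def cloud(d,n):
    c=calibration(n);k=K(c);R,t=RT(c);v,u=np.mgrid[:480,:640]
    P=np.stack([(u-k[0,2])/k[0,0]*d,(v-k[1,2])/k[0,0]*d,d],-1)
    return (P-t)@R
def proj(X,n):
    c=calibration(n); return cv2.projectPoints(np.float64(X).reshape(-1,3),c["rvec"],c["tvec"],K(c),None)[0][:,0]
def tri(us,ut):
    M=[]
    for n in("scene","top"):
        c=calibration(n);R,t=RT(c);M.append(K(c)@np.c_[R,t])
    X=cv2.triangulatePoints(M[0],M[1],np.float64(us).reshape(2,1),np.float64(ut).reshape(2,1));return (X[:3]/X[3])[:,0]
E
python3 - <<'E'
from h import *
S=np.load("scene0.npz");T=np.load("top0.npz")
def crop(p,u,v,w): return cv2.resize(p[v-w*3//4:v+w*3//4,u-w:u+w],(390,292),interpolation=cv2.INTER_CUBIC)
im=np.vstack([np.hstack([crop(S["p"],392,300,40),crop(S["p"],308,222,32)]),np.hstack([crop(T["p"],409,221,36),crop(T["p"],256,203,28)])])
cv2.imwrite("pics/crop0.png",im[...,::-1])
for n,D,g,h in(("scene",S,(390,300),(308,222)),("top",T,(409,221),(256,203))):
    P=cloud(D["d"],n)
    print(n,"bench",P[proj([[.35,.1,0]],n).astype(int)[0][1],proj([[.35,.1,0]],n).astype(int)[0][0]])
    for nm,(u,v) in(("gauge",g),("hous",h)):
        w=35;Q=P[v-w:v+w,u-w:u+w].reshape(-1,3)
        for lo,hi in((.04,.0485),(.0485,.0535),(.0535,.058),(.08,.106),(.106,.125)):
            q=Q[(Q[:,2]>lo)&(Q[:,2]<hi)]
            if len(q)>5: print(nm,lo,len(q),q.mean(0).round(4),q.min(0).round(4),q.max(0).round(4))
E
```

```text
scene bench [ 0.35205131  0.10572689 -0.0027177 ]
gauge 0.04 914 [ 0.4724 -0.2472  0.0451] [ 0.4244 -0.2927  0.04  ] [ 0.5355 -0.1845  0.0485]
gauge 0.0485 416 [ 0.4758 -0.2405  0.0509] [ 0.4369 -0.292   0.0485] [ 0.51   -0.2013  0.0535]
gauge 0.0535 31 [ 0.4741 -0.2409  0.0553] [ 0.4555 -0.2668  0.0536] [ 0.4928 -0.2139  0.0578]
gauge 0.08 122 [ 0.4761 -0.2403  0.0926] [ 0.4693 -0.2467  0.0805] [ 0.4905 -0.227   0.1056]
gauge 0.106 49 [ 0.4785 -0.2371  0.1095] [ 0.4706 -0.2447  0.1064] [ 0.4886 -0.2279  0.1125]
hous 0.04 202 [0.5079 0.099  0.0454] [0.4004 0.0627 0.04  ] [0.553  0.1402 0.0485]
hous 0.0485 176 [0.5121 0.1024 0.0498] [0.4033 0.0665 0.0485] [0.5518 0.136  0.0533]
top bench [0.35023707 0.10021904 0.00091762]
gauge 0.04 874 [ 0.4775 -0.2392  0.0455] [ 0.4246 -0.2927  0.0402] [ 0.5325 -0.1839  0.0485]
gauge 0.0485 423 [ 0.4772 -0.2345  0.0509] [ 0.4288 -0.2808  0.0485] [ 0.5249 -0.1921  0.0534]
gauge 0.0535 59 [ 0.4748 -0.2335  0.0546] [ 0.4508 -0.2643  0.0535] [ 0.504  -0.2066  0.057 ]
gauge 0.08 41 [ 0.4755 -0.2315  0.0942] [ 0.4691 -0.2435  0.0802] [ 0.4884 -0.2258  0.1045]
gauge 0.106 43 [ 0.4787 -0.2355  0.1102] [ 0.4723 -0.2432  0.1072] [ 0.4852 -0.2287  0.1159]
hous 0.04 132 [0.5177 0.1067 0.0467] [0.4875 0.0752 0.041 ] [0.5506 0.1377 0.0485]
hous 0.0485 330 [0.5185 0.1061 0.0504] [0.4892 0.075  0.0485] [0.5503 0.1373 0.0534]
hous 0.0535 10 [0.5153 0.1024 0.054 ] [0.4888 0.0832 0.0535] [0.547  0.1316 0.0549]
```

View pics/crop0.png

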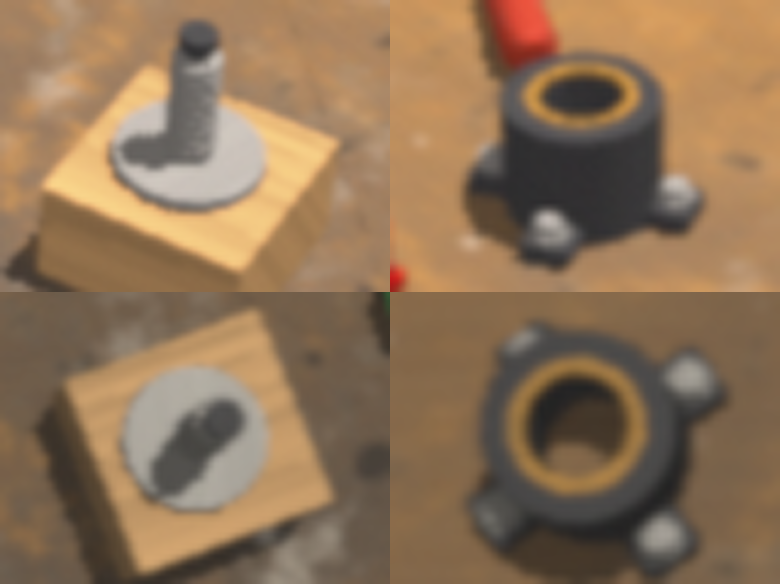

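The crops confirm both: a steel gauge with a knurled barrel and dark cap in the wooden stand, and the dark housing with a brass lip. Next I'll refine the centres by segmenting both views.

```bash
cat >> h.py <<'E'
def brass(p,n,c,w=24):
    u,v=c;q=p[v-w:v+w,u-w:u+w].astype(float);return q
def ringcost(par,p,n,z,ri,ro,sgn):
    # mean score on annulus of world circle at (x,y,z)
    x,y=par;a=np.linspace(0,2*np.pi,72,endpoint=False);s=0
    g=p
    for r,w in((ri,0),(ro,0)): pass
    return s
def edgefit(p,n,x0,z,r,img=None,rng=.008,band=.0018):
    """centre of a world circle radius r at height z: maximise radial gradient in image"""
    from scipy.optimize import minimize
    g=cv2.GaussianBlur(p.astype(np.float32),(0,0),.7)
    a=np.linspace(0,2*np.pi,120,endpoint=False);ca,sa=np.cos(a),np.sin(a)
    def smp(x,y,rr):
        uv=proj(np.c_[x+rr*ca,y+rr*sa,np.full(120,z)],n).astype(np.float32)
        return cv2.remap(g,uv[:,:1],uv[:,1:],cv2.INTER_LINEAR)[:,0]
    f=lambda q:-np.linalg.norm((smp(q[0],q[1],r+band)-smp(q[0],q[1],r-band)).mean(0))
    G=[(f((x0[0]+i,x0[1]+j)),x0[0]+i,x0[1]+j) for i in np.arange(-rng,rng+1e-9,.001) for j in np.arange(-rng,rng+1e-9,.001)]
    b=min(G);r_=minimize(f,b[1:],method="Nelder-Mead",options=dict(initial_simplex=np.array(b[1:])+np.array([[0,0],[.0007,0],[0,.0007]])))
    return r_.x,-r_.fun
E
python3 - <<'E'
from h import *
S=np.load("scene0.npz")["p"];T=np.load("top0.npz")["p"]
for nm,x0,z,r in(("housing rim",(.517,.104),.05,.032),("bore",(.517,.104),.05,.0175),("collar",(.476,-.237),.052,.03),("cap",(.476,-.237),.110,.008)):
    for n,p in(("scene",S),("top",T)):
        x,s=edgefit(p,n,x0,z,r);print(nm,n,x.round(4),round(s,1),proj([x[0],x[1],z],n).round(1))
E
```

```text
housing rim scene [0.5185 0.105 ] 16.9 [[306.8 213.7]]
housing rim top [0.5151 0.1043] 18.3 [[255.7 202.6]]
bore scene [0.5204 0.1068] 38.3 [[307. 213.]]
bore top [0.5191 0.1074] 45.3 [[254.4 200.7]]Traceback (most recent call last):
  File "<stdin>", line 5, in <module>
  File "h.py", line 34, in edgefit
    G=[(f((x0[0]+i,x0[1]+j)),x0[0]+i,x0[1]+j) for i in np.arange(-rng,rng+1e-9,.001) for j in np.arange(-rng,rng+1e-9,.001)]
        ~^^^^^^^^^^^^^^^^^^^
  File "h.py", line 33, in <lambda>
    f=lambda q:-np.linalg.norm((smp(q[0],q[1],r+band)-smp(q[0],q[1],r-band)).mean(0))
                                ~~~^^^^^^^^^^^^^^^^^^
  File "h.py", line 31, in smp
    uv=proj(np.c_[x+rr*ca,y+rr*sa,np.full(120,z)],n).astype(np.float32)
       ~~~~^^^^^^^^^^^^^^^^^^^^^^^^^^^^^^^^^^^^^^^^^
  File "h.py", line 11, in proj
    c=calibration(n); return cv2.projectPoints(np.float64(X).reshape(-1,3),c["rvec"],c["tvec"],K(c),None)[0][:,0]
ValueError: time passes only in moves, steps and waits
```

```bash
python3 - <<'E'
s=open("h.py").read()
a=s.index("def brass");b=s.index("def edgefit")
s=s[:a]+s[b:]
s=s.replace("from workcell import telemetry,camera,calibration","from workcell import telemetry,camera,calibration as _cal\nfrom functools import lru_cache\ncalibration=lru_cache(None)(_cal)")
open("h.py","w").write(s)
E
python3 - <<'E'
from h import *
S=np.load("scene0.npz")["p"];T=np.load("top0.npz")["p"]
for nm,x0,z,rs in(("rim",(.517,.104),.05,(.031,.032,.033)),("brass",(.517,.104),.05,(.020,.021,.022,.023,.024)),("collar",(.476,-.237),.052,(.029,.03)),("cap",(.476,-.237),.110,(.008,))):
  for r in rs:
    for n,p in(("scene",S),("top",T)):
        x,s=edgefit(p,n,x0,z,r);print(nm,r,n,x.round(4),round(s,1),proj([x[0],x[1],z],n).round(1))
E
```

```text
rim 0.031 scene [0.5088 0.089 ] 24.9 [[307.1 218.1]]
rim 0.031 top [0.508  0.0986] 12.1 [[258.2 205.7]]
rim 0.032 scene [0.5185 0.105 ] 16.9 [[306.8 213.7]]
rim 0.032 top [0.5151 0.1043] 18.3 [[255.7 202.6]]
rim 0.033 scene [0.5175 0.1032] 19.4 [[306.8 214.1]]
rim 0.033 top [0.5152 0.1044] 25.7 [[255.7 202.5]]
brass 0.02 scene [0.52   0.1062] 13.5 [[307.  213.2]]
brass 0.02 top [0.5203 0.1079] 16.1 [[254.2 200.2]]
brass 0.021 scene [0.5198 0.1059] 24.1 [[307.  213.3]]
brass 0.021 top [0.5196 0.1075] 35.4 [[254.3 200.6]]
brass 0.022 scene [0.5198 0.1061] 32.2 [[307.  213.3]]
brass 0.022 top [0.5193 0.1077] 46.9 [[254.3 200.7]]
brass 0.023 scene [0.5199 0.1063] 35.6 [[306.9 213.2]]
brass 0.023 top [0.5192 0.1077] 48.9 [[254.2 200.7]]
brass 0.024 scene [0.5199 0.1063] 34.3 [[307.  213.2]]
brass 0.024 top [0.5192 0.1075] 42.8 [[254.3 200.7]]
collar 0.029 scene [ 0.473  -0.2414] 37.2 [[389.7 302.8]]
collar 0.029 top [ 0.4786 -0.2352] 29.3 [[408.7 220.5]]
collar 0.03 scene [ 0.4742 -0.2404] 39.7 [[389.8 302.3]]
collar 0.03 top [ 0.4787 -0.2351] 29.9 [[408.6 220.5]]
cap 0.008 scene [ 0.4738 -0.241 ] 55.0 [[391.8 278.9]]
cap 0.008 top [ 0.478  -0.2349] 59.1 [[413.9 217.3]]
```

```bash
python3 - <<'E'
from h import *
for nm,a,b in(("bore",(306.95,213.2),(254.25,200.7)),("collar top",(389.8,302.4),(408.6,220.5)),("cap",(391.8,278.9),(413.9,217.3))): print(nm,tri(a,b).round(4))
E
```

```text
bore [0.52   0.1074 0.0493]
collar top [ 0.4791 -0.2359  0.0458]
cap [ 0.4787 -0.236   0.1041]
```

>>> play_rows --increments '[[[-530,-604,0],[0,0,159.5],0],[[-530,-604,0],[0,0,159.5],0],[[-530,-604,0],[0,0,159.5],0],[[-530,-604,0],[0,0,159.5],0],[[-530,-604,0],[0,0,159.5],0],[[-530,-604,0],[0,0,159.5],0],[[-530,-604,0],[0,0,159.5],0],[[-530,-604,0],[0,0,159.5],0],[[-530,-604,0],[0,0,159.5],0],[[-530,-604,0],[0,0,159.5],0],[[-530,-604,0],[0,0,159.5],0],[[-530,-604,0],[0,0,159.5],0],[[-530,-604,0],[0,0,159.5],0],[[-530,-604,0],[0,0,159.5],0],[[-530,-604,0],[0,0,159.5],0],[[-530,-604,0],[0,0,159.5],0],[[-530,-604,0],[0,0,159.5],0],[[-530,-604,0],[0,0,159.5],0],[[-530,-604,0],[0,0,159.5],0],[[-530,-604,0],[0,0,159.5],0]]'

```text
time: 2.1
ee_pos: [0.4774, -0.2363, 0.2498]
tcp_rot: [-180.0, 0.1, -0.1]
wrist_force: [-0.0, -1.3, -0.7]
opening: 0.0854
grasp_force: 0.0
```

>>> play_rows --increments '[[[0,0,40],[0,0,0],0],[[0,0,80],[0,0,0],0],[[0,0,110],[0,0,0],0],[[0,0,130],[0,0,0],0],[[0,0,145],[0,0,0],0],[[0,0,160],[0,0,0],0],[[0,0,172],[0,0,0],0],[[0,0,172],[0,0,0],0],[[0,0,172],[0,0,0],0]]'

```text
time: 3.0
ee_pos: [0.4777, -0.2363, 0.0787]
tcp_rot: [180.0, -0.0, 0.0]
wrist_force: [-0.6, -0.6, 1.3]
opening: 0.0854
grasp_force: 0.0
```

```bash
python3 - <<'E'
from h import *
im=[]
for n in("scene","top"):
    p,d=camera(n);u,v=((390,280) if n=="scene" else (409,221));im.append(cv2.resize(p[v-60:v+60,u-40:u+40],(390,585),interpolation=cv2.INTER_CUBIC))
cv2.imwrite("pics/pre.png",np.hstack(im)[...,::-1])
E
```

```text
(no output)
```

View pics/pre.png

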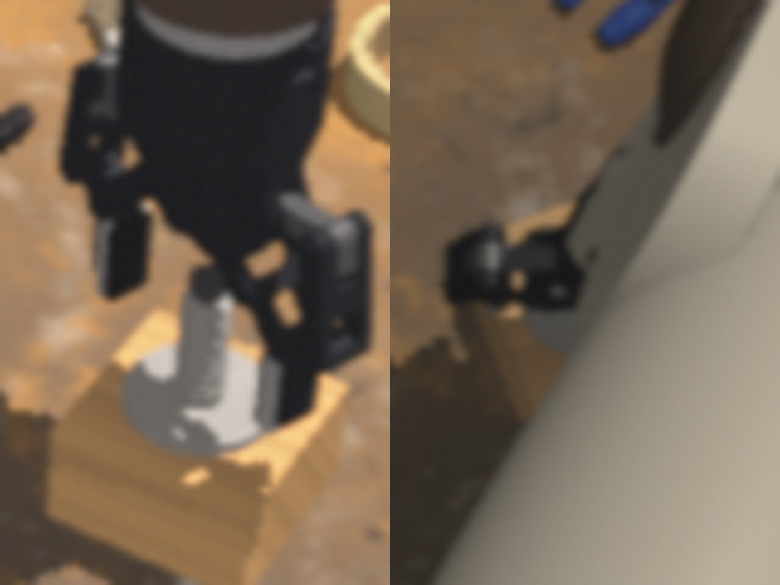

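The gauge stands between the open fingers and the tips are above the collar, so I'll close.

>>> play_rows --increments '[[[0,0,0],[0,0,0],0.4],[[0,0,0],[0,0,0],0.6],[[0,0,0],[0,0,0],0.8],[[0,0,0],[0,0,0],1],[[0,0,0],[0,0,0],1],[[0,0,0],[0,0,0],1],[[0,0,0],[0,0,0],1],[[0,0,0],[0,0,0],1]]' --grip_force 50

```text
time: 3.9
ee_pos: [0.4776, -0.2364, 0.0785]
tcp_rot: [180.0, -0.0, -0.0]
wrist_force: [0.5, -0.7, 2.8]
opening: 0.019
grasp_force: 48.7
```

>>> play_rows --increments '[[[0,0,-15],[0,0,0],1],[[0,0,-35],[0,0,0],1],[[0,0,-60],[0,0,0],1],[[0,0,-80],[0,0,0],1],[[5,-30,-80],[0,0,0],1],[[10,-70,-80],[0,0,0],1],[[15,-115,-80],[0,0,0],1],[[20,-160,-80],[0,0,0],1],[[25,-205,-80],[0,0,0],1],[[30,-250,-80],[0,0,0],1],[[35,-290,-80],[0,0,0],1],[[40,-320,-80],[0,0,0],1],[[41,-338,-70],[0,0,0],1],[[41,-343,-60],[0,0,0],1],[[41,-343,-55],[0,0,0],1],[[41,-343,-55],[0,0,0],1],[[41,-343,-55],[0,0,0],1]]'

```text
time: 5.6
ee_pos: [0.5225, 0.0465, 0.1329]
tcp_rot: [-177.9, 0.1, 4.1]
wrist_force: [-0.9, 0.1, -4.0]
opening: 0.0188
grasp_force: 49.6
```

```bash
python3 - <<'E'
from h import *
im=[]
for n in("scene","top"):
    p,d=camera(n);np.savez(n+"1.npz",p=p,d=d);u,v=((308,190) if n=="scene" else (256,203));im.append(cv2.resize(p[v-60:v+60,u-40:u+40],(390,585),interpolation=cv2.INTER_CUBIC))
cv2.imwrite("pics/hov.png",np.hstack(im)[...,::-1])
print(telemetry.get_obs())
E
```

```text
{'time': 5.7, 'q': array([  4.04390571,   0.87932515,  -7.11493127,  82.07188186,
         2.10015178, 179.94464152]), 'qd': array([ 0.18427324, -0.12619353,  0.31289709,  0.05019589, -0.0695817 ,
       -0.09528442]), 'joint_efforts': array([-2.50462024e-02, -4.94168651e+01,  4.84155464e+01, -8.06012016e-03,
        1.65548301e-01,  2.61353416e-04]), 'ee_pos': array([0.52275862, 0.04672967, 0.13352715]), 'tcp_rot': array([-1.77899785e+02,  6.41095639e-02,  4.09922704e+00]), 'wrist_force': array([ 0.10776353, -0.46827179, -3.21628336]), 'torque': array([-0.07922204, -0.01891255,  0.03726644]), 'grasp_force': 49.63352680206299, 'opening': 0.01870512242670776}
```

View pics/hov.png

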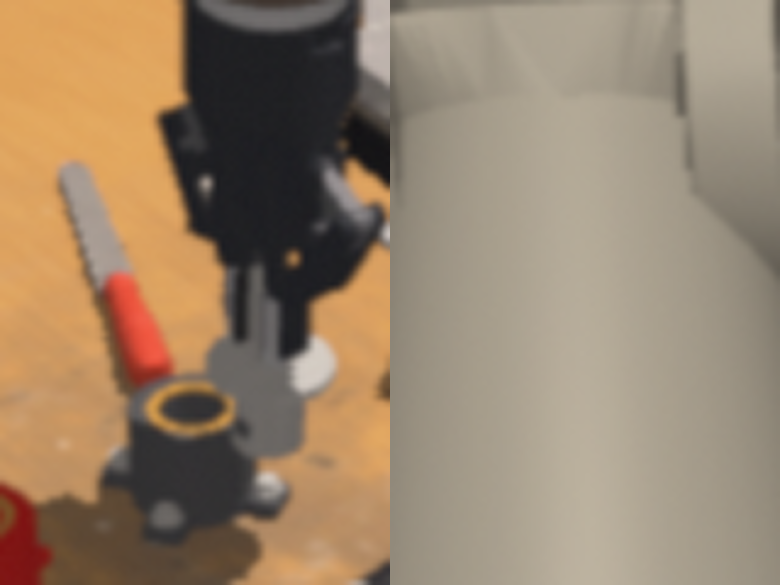

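The top view is blocked by the arm. In the scene view the gauge hangs beside the bore and joint 6 is at its limit, so yaw 0 isn't reachable there. I'll turn to yaw 90 and raise a little first.

>>> play_rows --increments '[[[0,0,-20],[0,0,0],1],[[0,0,-20],[0,0,-8],1],[[0,0,-20],[0,0,-90],1],[[0,0,-20],[0,0,-90],1],[[0,0,-20],[0,0,-90],1],[[0,0,-20],[0,0,-90],1],[[0,0,-20],[0,0,-90],1],[[0,0,-20],[0,0,-90],1],[[0,0,-20],[0,0,-90],1],[[0,0,-20],[0,0,-90],1],[[0,0,-20],[0,0,-90],1],[[0,0,-20],[0,0,-90],1],[[0,0,-20],[0,0,-90],1],[[0,0,-20],[0,0,-90],1],[[0,0,-20],[0,0,-90],1]]'

```text
time: 7.2
ee_pos: [0.5229, 0.0463, 0.1535]
tcp_rot: [-179.9, -2.1, 94.0]
wrist_force: [0.2, 0.2, -3.1]
opening: 0.0188
grasp_force: 49.7
```

```bash
cat >> h.py <<'E'
from scipy.spatial.transform import Rotation as Ro
def mv(pos,rpy=(180,0,90)):
    o=telemetry.get_obs();R=Ro.from_euler("xyz",o["tcp_rot"],degrees=True)
    t=Ro.from_euler("xyz",rpy,degrees=True)
    print("shift",(R.inv().apply(np.array(pos)-o["ee_pos"])*1000).round(2),"turn",np.degrees((R.inv()*t).as_rotvec()).round(2))
    return o
E
python3 -c "
from h import *
o=mv((.5195,.1065,.140));print(o['tcp_rot'],o['ee_pos'])"
```

```text
shift [59.75  0.86 15.71] turn [-0.14 -2.1   4.02]
[-179.93824409   -2.10042083   94.01638933] [0.52287987 0.04630486 0.15350679]
```

>>> play_rows --increments '[[[20,0.3,3],[0,-1,2],1],[[45,0.6,8],[-0.1,-2.1,4],1],[[59.75,0.9,15.7],[-0.1,-2.1,4],1],[[59.75,0.9,15.7],[-0.1,-2.1,4],1],[[59.75,0.9,15.7],[-0.1,-2.1,4],1],[[59.75,0.9,15.7],[-0.1,-2.1,4],1]]'

```text
time: 7.8
ee_pos: [0.5195, 0.106, 0.14]
tcp_rot: [-180.0, 0.0, 90.1]
wrist_force: [0.4, -0.3, -2.5]
opening: 0.0182
grasp_force: 49.7
```

```bash
python3 - <<'E'
from h import *
n="scene";p,d=camera(n);np.savez("scene2.npz",p=p,d=d);u,v=(308,190)
o=mv((.5195,.1065,.140));print(o["ee_pos"],o["tcp_rot"])
cv2.imwrite("pics/hov2.png",cv2.resize(p[v-45:v+45,u-60:u+60],(800,600),interpolation=cv2.INTER_CUBIC)[...,::-1])
E
```

```text
shift [ 0.62 -0.05  0.04] turn [-0.03  0.    0.1 ]
[0.51955492 0.10587689 0.14003992] [-1.79969223e+02  4.19108742e-03  9.00951933e+01]
```

View pics/hov2.png

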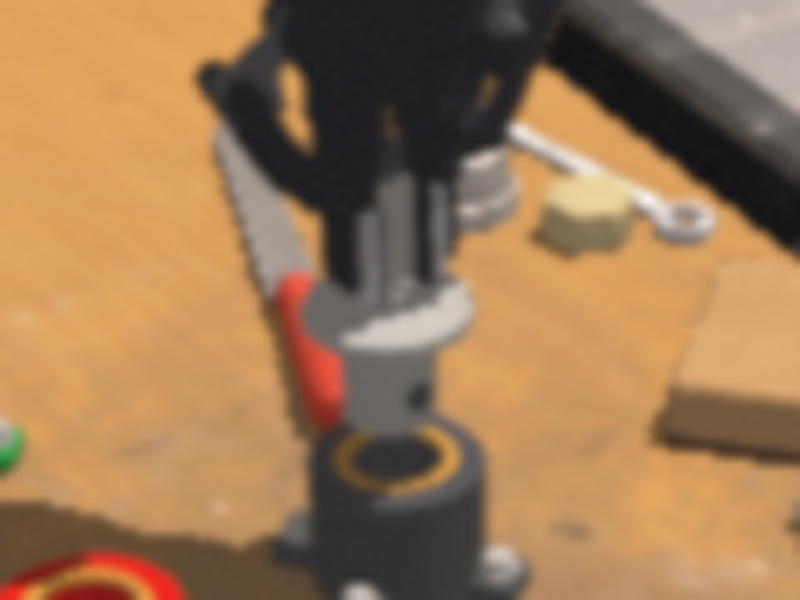

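The spigot (crop x 340–436) hangs over the bore ring (crop x 333–460) and sits slightly left. I'll measure that numerically.

```bash
python3 - <<'E'
from h import *
p=np.load("scene2.npz")["p"];n="scene"
c=calibration(n);R,t=RT(c);print("cam right in world",R[0].round(3),"down",R[1].round(3),"fwd",R[2].round(3))
B=np.array([.5199,.1063])
for z in(.05,.08,.1):
    q=proj([[*B,z],[*(B+R[0,:2]*.017),z]],n);print(z,q.round(2).tolist())
for v in(198,200,202,204): print(v,[int(x) for x in p[v,292:322].astype(int).sum(1)])
for u in(302,304,306,308,310): print(u,p[190:224,u].astype(int).tolist().__repr__()[:0],[int(x) for x in p[196:222,u].astype(int).sum(1)])
E
```

```text
cam right in world [ 0.82  -0.572 -0.015] down [-0.344 -0.472 -0.811] fwd [ 0.457  0.671 -0.584]
0.05 [[306.95, 213.21], [314.21, 213.12]]
0.08 [[306.6, 202.35], [313.96, 202.25]]
0.1 [[306.36, 194.93], [313.79, 194.84]]
198 [239, 275, 313, 345, 369, 376, 365, 328, 313, 318, 321, 324, 336, 342, 342, 338, 332, 333, 337, 329, 335, 387, 449, 472, 477, 482, 481, 478, 474, 470]
200 [229, 251, 293, 331, 358, 376, 380, 339, 306, 303, 305, 306, 306, 308, 306, 308, 309, 307, 304, 306, 326, 383, 447, 466, 472, 480, 484, 483, 482, 482]
202 [228, 228, 259, 302, 339, 366, 374, 340, 308, 300, 302, 304, 306, 305, 311, 308, 305, 285, 260, 247, 286, 372, 443, 465, 475, 482, 483, 480, 476, 477]
204 [222, 216, 224, 253, 289, 327, 342, 327, 306, 300, 303, 303, 307, 307, 310, 306, 279, 214, 165, 172, 250, 365, 444, 463, 467, 465, 467, 465, 467, 470]
302  [553, 407, 321, 307, 305, 306, 302, 303, 303, 302, 302, 302, 298, 280, 251, 207, 172, 153, 153, 166, 201, 219, 184, 160, 167, 160]
304  [568, 438, 336, 310, 306, 304, 306, 305, 307, 304, 304, 305, 301, 290, 242, 180, 153, 154, 154, 155, 175, 205, 206, 198, 230, 203]
306  [569, 448, 342, 311, 306, 308, 311, 308, 310, 308, 306, 305, 305, 292, 239, 178, 152, 153, 154, 153, 169, 220, 280, 283, 265, 217]
308  [564, 424, 332, 313, 309, 310, 305, 293, 279, 279, 293, 302, 306, 289, 227, 170, 154, 151, 153, 153, 185, 269, 339, 312, 273, 217]
310  [539, 410, 337, 313, 304, 298, 260, 199, 165, 177, 228, 285, 311, 319, 245, 173, 154, 152, 153, 160, 244, 355, 343, 296, 261, 197]
```

```bash
python3 - <<'E'
from h import *
B=np.array([.5199,.1063]);f=np.array([.563,.826])
for zf in(.0695,.0705,.072):
    for k in(0,.002):
        q=proj([[*(B-f*.017+f*k),zf]],"scene");print(zf,k,q.round(2))
E
```

```text
0.0695 0 [[306.67 210.17]]
0.0695 0.002 [[306.68 209.7 ]]
0.0705 0 [[306.66 209.81]]
0.0705 0.002 [[306.67 209.33]]
0.072 0 [[306.64 209.26]]
0.072 0.002 [[306.65 208.78]]
```

>>> play_rows --increments '[[[-0.3,0.7,10],[0,0,0],1],[[-0.6,0.7,15],[0,0,0],1],[[-0.6,0.7,17],[0,0,0],1],[[-0.6,0.7,18],[0,0,0],1],[[-0.6,0.7,19],[0,0,0],1],[[-0.6,0.7,19.5],[0,0,0],1],[[-0.6,0.7,20],[0,0,0],1],[[-0.6,0.7,20],[0,0,0],1]]'

```text
time: 8.65
ee_pos: [0.5202, 0.106, 0.1205]
tcp_rot: [180.0, -0.0, 90.1]
wrist_force: [-1.5, -0.2, 2.9]
opening: 0.0189
grasp_force: 50.3
```

>>> play_rows --increments '[[[-0.3,0,0.5],[0,0,0],1],[[-0.6,0,0.8],[0,0,0],1],[[-0.6,0,1],[0,0,0],1],[[-0.6,0,1],[0,0,0],1]]'

```text
time: 9.05
ee_pos: [0.5201, 0.1053, 0.1184]
tcp_rot: [-179.9, 0.0, 90.1]
wrist_force: [2.2, -0.1, -3.2]
opening: 0.0187
grasp_force: 49.7
```

Force is back to weight only and z has fallen past the rim, so it seems to be entering. I'll continue down gently.

>>> play_rows --increments '[[[0,0,0.7],[0,0,0],1],[[0,0,1.4],[0,0,0],1],[[0,0,2],[0,0,0],1],[[0,0,2],[0,0,0],1]]'

```text
time: 9.45
ee_pos: [0.5201, 0.1053, 0.1167]
tcp_rot: [-180.0, 0.0, 90.1]
wrist_force: [2.0, -1.5, -3.9]
opening: 0.0189
grasp_force: 49.6
```

>>> play_rows --increments '[[[0,0.1,2],[0,0,0],1],[[0,0.1,4],[0,0,0],1],[[0,0.1,6],[0,0,0],1],[[0,0.1,8],[0,0,0],1],[[0,0.1,10],[0,0,0],1]]'

```text
time: 9.95
ee_pos: [0.5202, 0.1053, 0.1067]
tcp_rot: [-180.0, 0.0, 90.1]
wrist_force: [1.2, -0.7, -3.2]
opening: 0.0188
grasp_force: 49.7
```

>>> play_rows --increments '[[[0,0.1,2],[0,0,0],1],[[0,0.1,4],[0,0,0],1],[[0,0.1,6],[0,0,0],1],[[0,0.1,8],[0,0,0],1],[[0,0.1,10],[0,0,0],1],[[0,0.1,12],[0,0,0],1],[[0,0.1,14],[0,0,0],1],[[0,0.1,16],[0,0,0],1],[[0,0.1,18],[0,0,0],1],[[0,0.1,20],[0,0,0],1],[[0,0.1,21],[0,0,0],1],[[0,0.1,22],[0,0,0],1],[[0,0.1,22],[0,0,0],1]]'

```text
time: 11.25
ee_pos: [0.5202, 0.1053, 0.0847]
tcp_rot: [-180.0, 0.0, 90.1]
wrist_force: [2.1, -1.1, -3.9]
opening: 0.0191
grasp_force: 49.6
```

>>> play_rows --increments '[[[0,0,0.5],[0,0,0],1],[[0,0,1],[0,0,0],1],[[0,0,1.5],[0,0,0],1],[[0,0,2],[0,0,0],1],[[0,0,2.3],[0,0,0],1],[[0,0,2.6],[0,0,0],1],[[0,0,2.6],[0,0,0],1]]'

```text
time: 11.95
ee_pos: [0.5203, 0.1053, 0.0826]
tcp_rot: [-180.0, -0.0, 90.1]
wrist_force: [-0.5, -2.1, 1.9]
opening: 0.019
grasp_force: 49.9
```

Collar contact at TCP z 0.0826 is as predicted (0.0825). I'll release, rise, and close the fingers above the cap.

>>> play_rows --increments '[[[0,0,0],[0,0,0],0.7],[[0,0,0],[0,0,0],0.5],[[0,0,0],[0,0,0],0.3],[[0,0,0],[0,0,0],0.3],[[0,0,0],[0,0,0],0.3],[[0,0,-20],[0,0,0],0.3],[[0,0,-50],[0,0,0],0.3],[[0,0,-80],[0,0,0],0.3],[[0,0,-80],[0,0,0],1],[[0,0,-80],[0,0,0],1],[[0,0,-80],[0,0,0],1],[[0,0,-80],[0,0,0],1],[[0,0,-80],[0,0,0],1],[[0,0,-80],[0,0,0],1]]'

```text
time: 13.35
ee_pos: [0.5201, 0.1053, 0.1617]
tcp_rot: [-179.9, 0.0, 90.1]
wrist_force: [-0.8, 0.8, -0.9]
opening: -0.0001
grasp_force: 0.0
```

```bash
python3 - <<'E'
from h import *
p,d=camera("scene");u,v=(308,190)
cv2.imwrite("pics/seat.png",cv2.resize(p[v-45:v+45,u-60:u+60],(800,600),interpolation=cv2.INTER_CUBIC)[...,::-1])
q=proj([[.5199,.1063,.114],[.5199,.1063,.056]],"scene");print(q, (q-[u-60,v-45])*6.67)
o=telemetry.get_obs();print(o["ee_pos"],o["wrist_force"],o["opening"])
E
```

```text
[[306.18761183 189.65912277]
 [306.88314163 211.06180428]] [[388.11137088 297.87634885]
 [392.75055468 440.63223457]]
[0.52013653 0.10532177 0.16184968] [-0.84332027  0.24283022  0.75659631] -0.00015434622290116002
```

View pics/seat.png

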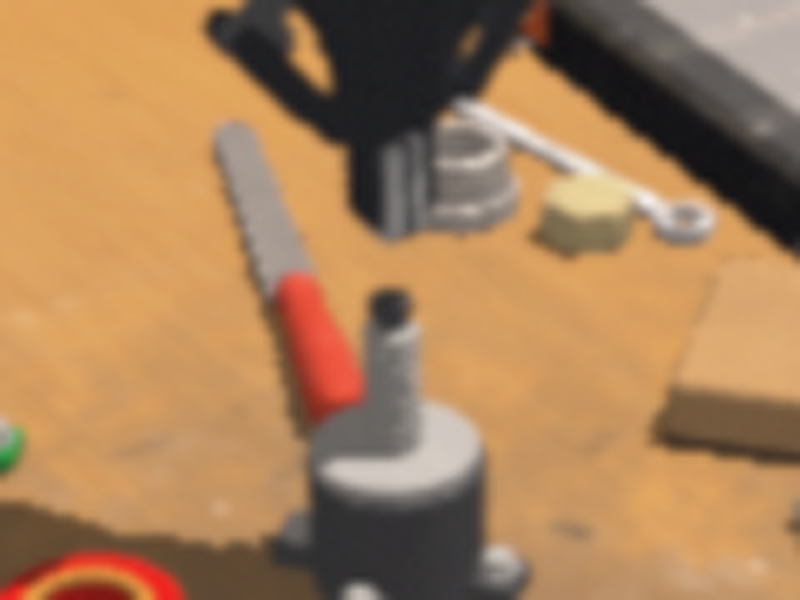

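The gauge stands in the bush with its collar on the rim, and its cap (crop 390,300) is directly below the closed fingers. Next I press.

>>> play_rows --increments '[[[0,0,12],[0,0,0],1],[[0,0,22],[0,0,0],1],[[0,0,25],[0,0,0],1],[[0,0,26.5],[0,0,0],1],[[0,0,27.5],[0,0,0],1],[[0,0,28],[0,0,0],1],[[0,0,28],[0,0,0],1]]'

```text
time: 14.1
ee_pos: [0.5204, 0.1054, 0.1345]
tcp_rot: [-180.0, -0.0, 90.1]
wrist_force: [-0.1, -0.4, 0.3]
opening: -0.0003
grasp_force: 0.0
```

>>> play_rows --increments '[[[0,0,0.5],[0,0,0],1],[[0,0,1],[0,0,0],1],[[0,0,1.5],[0,0,0],1],[[0,0,1.5],[0,0,0],1]]'

```text
time: 14.5
ee_pos: [0.5206, 0.1054, 0.1334]
tcp_rot: [180.0, -0.0, 90.1]
wrist_force: [-1.4, -0.3, 4.9]
opening: 0.0002
grasp_force: 2.6
```

>>> play_rows --increments '[[[0,0,0.4],[0,0,0],1],[[0,0,0.8],[0,0,0],1],[[0,0,0.8],[0,0,0],1]]'

```text
time: 14.8
ee_pos: [0.5207, 0.1054, 0.1332]
tcp_rot: [179.9, -0.0, 90.1]
wrist_force: [-2.2, -0.1, 7.7]
opening: 0.0001
grasp_force: 4.4
```

>>> play_rows --increments '[[[0,0,0.5],[0,0,0],1],[[0,0,1],[0,0,0],1],[[0,0,1.5],[0,0,0],1],[[0,0,1.5],[0,0,0],1]]'

```text
time: 15.2
ee_pos: [0.521, 0.1055, 0.1327]
tcp_rot: [179.9, -0.0, 90.1]
wrist_force: [-2.2, -1.3, 15.4]
opening: -0.0001
grasp_force: 7.6
```

>>> play_rows --increments '[[[0,0,0.5],[0,0,0],1],[[0,0,1],[0,0,0],1],[[0,0,1],[0,0,0],1]]'

```text
time: 15.5
ee_pos: [0.5211, 0.1055, 0.1319]
tcp_rot: [179.8, -0.0, 90.1]
wrist_force: [-2.7, -1.5, 16.3]
opening: -0.0
grasp_force: 8.1
```

>>> play_rows --increments '[[[0,0,0.4],[0,0,0],1],[[0,0,0.8],[0,0,0],1],[[0,0,0.8],[0,0,0],1],[[0,0,0.8],[0,0,0],1],[[0,0,0.8],[0,0,0],1]]'

```text
time: 16.0
ee_pos: [0.5212, 0.1055, 0.1317]
tcp_rot: [179.8, -0.0, 90.1]
wrist_force: [-4.6, -1.2, 19.7]
opening: -0.0001
grasp_force: 10.1
```

The cap is hard on its stop at 19.7 N. I'll release, rise and open.

>>> play_rows --increments '[[[0,0,-2],[0,0,0],1],[[0,0,-5],[0,0,0],1],[[0,0,-20],[0,0,0],1],[[0,0,-35],[0,0,0],0.3],[[0,0,-35],[0,0,0],0.3],[[0,0,-35],[0,0,0],0.3],[[0,0,-35],[0,0,0],0.3],[[0,0,-35],[0,0,0],0.3]]'

```text
time: 16.8
ee_pos: [0.52, 0.1053, 0.163]
tcp_rot: [-179.9, 0.0, 90.1]
wrist_force: [0.0, -0.4, 1.3]
opening: 0.0598
grasp_force: 0.0
```

```bash
python3 -c "
from h import *
o=mv((.5203,.1053,.0826));print(o['ee_pos'],o['tcp_rot'],o['opening'])"
```

```text
shift [-0.   0.4 80.4] turn [-0.1   0.01  0.14]
[0.52004954 0.10531899 0.16299697] [-1.79896147e+02  1.39690869e-02  9.01421483e+01] 0.05979294254795669
```

>>> play_rows --increments '[[[0,0.2,25],[0,0,0],0.3],[[0,0.2,50],[0,0,0],0.3],[[0,0.2,68],[0,0,0],0.3],[[0,0.2,76],[0,0,0],0.3],[[0,0.2,80],[0,0,0],0.3],[[0,0.2,80],[0,0,0],0.5],[[0,0.2,80],[0,0,0],0.7],[[0,0.2,80],[0,0,0],1],[[0,0.2,80],[0,0,0],1],[[0,0.2,80],[0,0,0],1],[[0,0.2,80],[0,0,0],1]]' --grip_force 60

```text
time: 17.9
ee_pos: [0.5211, 0.1053, 0.0847]
tcp_rot: [179.9, -0.0, 90.1]
wrist_force: [0.0, -1.8, 5.7]
opening: 0.0188
grasp_force: 58.7
```

>>> play_rows --increments '[[[0,0,-1.5],[0,0,0],1],[[0,0,-3],[0,0,0],1],[[0,0,-4.5],[0,0,0],1],[[0,0,-6],[0,0,0],1],[[0,0,-8],[0,0,0],1]]'

```text
time: 18.4
ee_pos: [0.5202, 0.1053, 0.0912]
tcp_rot: [-179.9, 0.0, 90.1]
wrist_force: [2.6, 0.1, -9.3]
opening: 0.0184
grasp_force: 58.8
```

```bash
python3 - <<'E'
from h import *
p,d=camera("scene");u,v=(308,190)
cv2.imwrite("pics/lift.png",cv2.resize(p[v-45:v+45,u-60:u+60],(800,600),interpolation=cv2.INTER_CUBIC)[...,::-1])
o=telemetry.get_obs();print(o["ee_pos"],o["tcp_rot"],o["wrist_force"],o["opening"])
E
```

```text
[0.52018986 0.10535434 0.09174023] [-1.79912427e+02  4.92389935e-03  9.01412646e+01] [ 0.31889361  1.00048762 -4.3108506 ] 0.018561386059387196
```

View pics/lift.png

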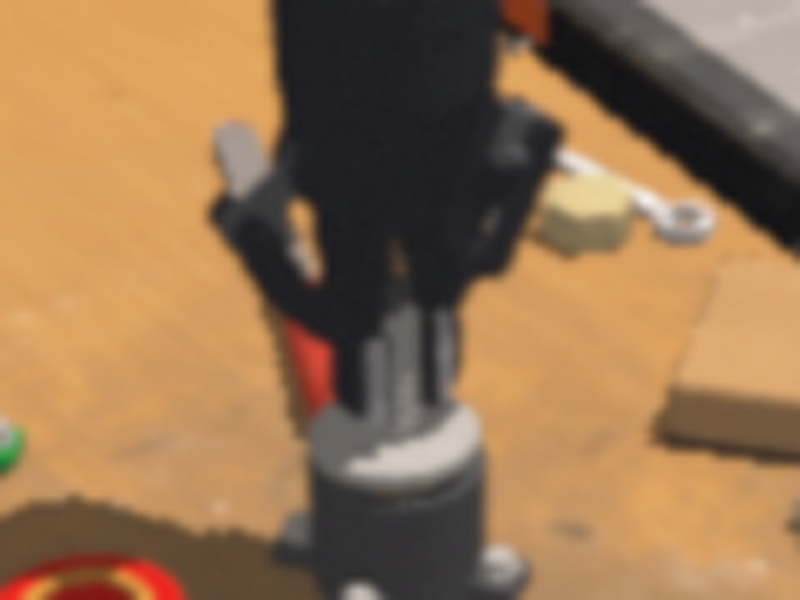

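The 9 N pull is the weight plus the plungers' drag, and the collar has lifted off the rim evenly. I'll keep lifting.

>>> play_rows --increments '[[[0,0,-3],[0,0,0],1],[[0,0,-6],[0,0,0],1],[[0,0,-9],[0,0,0],1],[[0,0,-12],[0,0,0],1],[[0,0,-15],[0,0,0],1],[[0,0,-18],[0,0,0],1],[[0,0,-21],[0,0,0],1],[[0,0,-25],[0,0,0],1],[[0,0,-30],[0,0,0],1],[[0,0,-35],[0,0,0],1],[[0,0,-45],[0,0,0],1],[[0,0,-60],[0,0,0],1],[[0,0,-70],[0,0,0],1],[[0,0,-70],[0,0,0],1],[[0,0,-70],[0,0,0],1],[[0,0,-70],[0,0,0],1]]'

```text
time: 20.05
ee_pos: [0.5203, 0.1053, 0.1611]
tcp_rot: [-179.9, 0.0, 90.1]
wrist_force: [-0.3, -0.4, -3.2]
opening: 0.0188
grasp_force: 59.5
```

```bash
python3 - <<'E'
from h import *
p,d=camera("scene");u,v=(308,170)
np.savez("scene3.npz",p=p,d=d)
S=np.load("scene0.npz")["p"]; T=np.load("top0.npz")["p"]
cv2.imwrite("pics/out.png",cv2.resize(p[v-45:v+45,u-60:u+60],(800,600),interpolation=cv2.INTER_CUBIC)[...,::-1])
# stand top from corners by minAreaRect on depth cloud (top camera)
for n in("scene","top"):
    Q=cloud(np.load(n+"0.npz")["d"],n).reshape(-1,3)
    q=Q[(abs(Q[:,2]-.047)<.008)&(np.hypot(Q[:,0]-.476,Q[:,1]+.238)<.063)]
    print(n,len(q),cv2.minAreaRect((q[:,:2]*1000).astype(np.float32)))
o=mv((.478,-.236,.16));print(o["ee_pos"],o["tcp_rot"],o["wrist_force"],o["opening"])
E
```

```text
scene 1368 ((479.2237243652344, -238.26058959960938), (90.6332778930664, 86.582763671875), 21.32219123840332)
top 1347 ((478.2774658203125, -238.37820434570312), (85.00203704833984, 85.55518341064453), 21.361968994140625)
shift [-341.17  -43.04    1.15] turn [-0.11  0.02  0.14]
[0.52022418 0.10526951 0.16097321] [-1.79894647e+02  1.69563325e-02  9.01376237e+01] [-0.22576379 -0.49143667 -3.56647352] 0.018539658016783332
```

View pics/out.png

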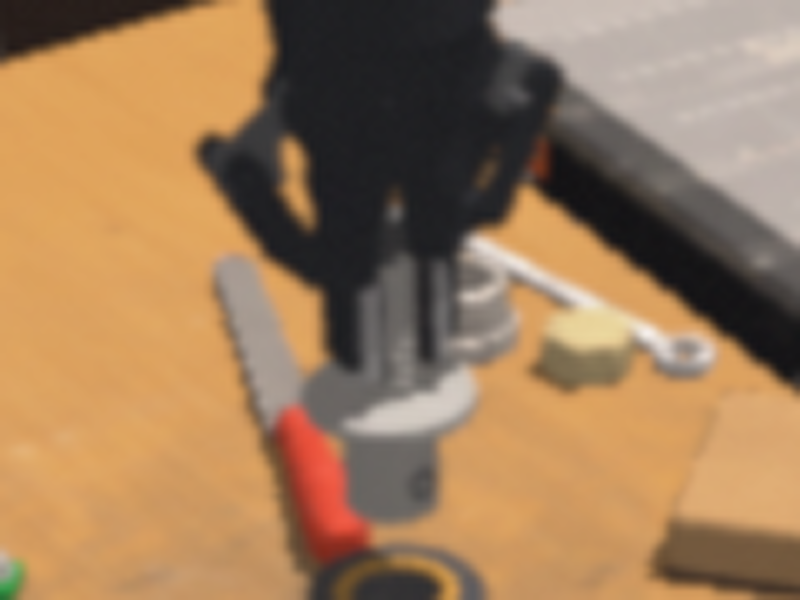

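The gauge is clear of the bush, upright, with a plunger tip visible (crop 425,487). The stand centre is relative to the bore at (-0.041, -0.3455), so I'll carry it there.

>>> play_rows --increments '[[[-15,-2,0],[0,0,0],1],[[-40,-5,0],[0,0,0],1],[[-80,-10,0],[0,0,0],1],[[-120,-14,0],[0,0,0],1],[[-160,-19,0],[0,0,0],1],[[-200,-24,0],[0,0,0],1],[[-240,-28,0],[0,0,0],1],[[-280,-33,0],[0,0,0],1],[[-310,-37,0],[0,0,0],1],[[-332,-39,0],[0,0,0],1],[[-342,-41,0],[0,0,0],1],[[-345.5,-41.5,0],[0,0,0.999],1],[[-345.5,-41.5,0],[0,0,0],1],[[-345.5,-41.5,0],[0,0,0],1],[[-345.5,-41.5,0],[0,0,0],1]]'

```text
time: 21.6
ee_pos: [0.48, -0.2394, 0.1617]
tcp_rot: [-180.0, -0.0, 90.2]
wrist_force: [-0.3, 0.6, -3.4]
opening: 0.0185
grasp_force: 59.4
```

```bash
python3 - <<'E'
from h import *
p,d=camera("scene");u,v=(390,265)
cv2.imwrite("pics/st.png",cv2.resize(p[v-45:v+45,u-60:u+60],(800,600),interpolation=cv2.INTER_CUBIC)[...,::-1])
o=mv((.4794,-.2402,.081));print(o["ee_pos"],o["tcp_rot"],o["wrist_force"],o["opening"])
E
```

```text
shift [-0.74 -0.58 80.73] turn [-0.04 -0.    0.21]
[ 0.48003225 -0.23946288  0.16173224] [-1.79959050e+02 -8.02246546e-04  9.02057467e+01] [-0.22962545 -0.30844716 -3.41319173] 0.01884585013564344
```

View pics/st.png

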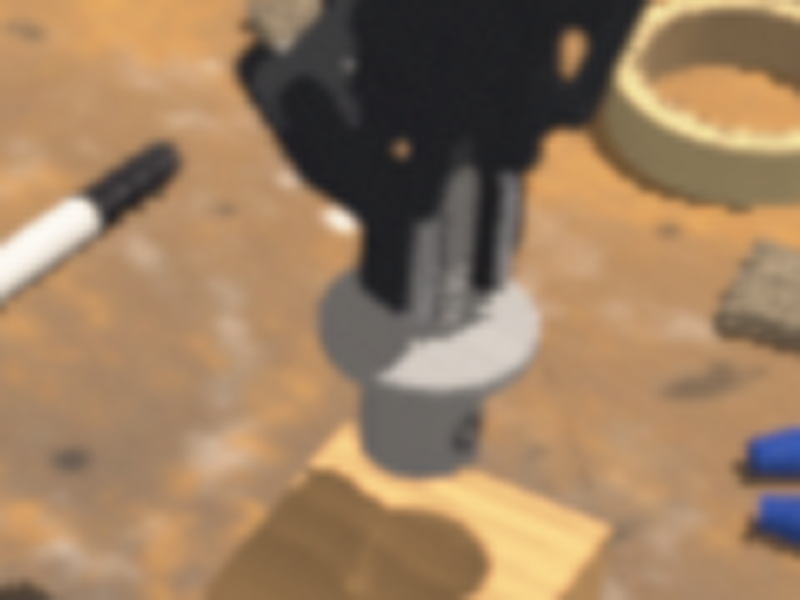

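The gauge hangs over the stand. I'll lower it, checking just after the foot enters.

>>> play_rows --increments '[[[-0.7,-0.6,15],[0,0,0],1],[[-0.7,-0.6,30],[0,0,0],1],[[-0.7,-0.6,37],[0,0,0],1],[[-0.7,-0.6,41],[0,0,0],1],[[-0.7,-0.6,43],[0,0,0],1],[[-0.7,-0.6,45],[0,0,0],1],[[-0.7,-0.6,47],[0,0,0],1],[[-0.7,-0.6,48],[0,0,0],1],[[-0.7,-0.6,48],[0,0,0],1]]'

```text
time: 22.55
ee_pos: [0.4792, -0.241, 0.1137]
tcp_rot: [-180.0, 0.0, 90.1]
wrist_force: [0.3, -0.5, -4.6]
opening: 0.0186
grasp_force: 59.5
```

Free at 5 mm inside, so I continue to near the collar contact.

>>> play_rows --increments '[[[0.5,0,4],[0,0,0],1],[[0.5,0,8],[0,0,0],1],[[0.5,0,11],[0,0,0],1],[[0.5,0,14],[0,0,0],1],[[0.5,0,17],[0,0,0],1],[[0.5,0,20],[0,0,0],1],[[0.5,0,23],[0,0,0],1],[[0.5,0,26],[0,0,0],1],[[0.5,0,28],[0,0,0],1],[[0.5,0,30],[0,0,0],1],[[0.5,0,31],[0,0,0],1],[[0.5,0,31],[0,0,0],1]]'

```text
time: 23.75
ee_pos: [0.4791, -0.2404, 0.0825]
tcp_rot: [-179.9, -0.0, 90.1]
wrist_force: [-0.0, 0.6, -3.7]
opening: 0.0183
grasp_force: 59.5
```

>>> play_rows --increments '[[[0,0,0.7],[0,0,0],1],[[0,0,1.4],[0,0,0],1],[[0,0,2],[0,0,0],1],[[0,0,2.5],[0,0,0],1],[[0,0,2.5],[0,0,0],1]]'

```text
time: 24.25
ee_pos: [0.4793, -0.2406, 0.0808]
tcp_rot: [-180.0, 0.0, 90.1]
wrist_force: [-1.3, -0.3, 2.2]
opening: 0.0184
grasp_force: 60.0
```

The collar has touched the wood at 0.0808, as predicted. I'll release and retreat.

>>> play_rows --increments '[[[0,0,0],[0,0,0],0.7],[[0,0,0],[0,0,0],0.5],[[0,0,0],[0,0,0],0.3],[[0,0,0],[0,0,0],0.2],[[0,0,0],[0,0,0],0.2],[[0,0,0],[0,0,0],0.2],[[0,0,-10],[0,0,0],0.2],[[0,0,-30],[0,0,0],0.2],[[0,0,-60],[0,0,0],0.2],[[0,0,-100],[0,0,0],0.2],[[0,0,-140],[0,0,0],0.2],[[100,0,-160],[0,0,0],0.2],[[140,0,-160],[0,0,0],0.2],[[180,0,-160],[0,0,0],0.2],[[220,0,-160],[0,0,0],0.2],[[260,0,-160],[0,0,0],0.2],[[260,0,-160],[0,0,0],0.2],[[260,0,-160],[0,0,0],0.2]]'

```text
time: 26.05
ee_pos: [0.4786, 0.0211, 0.2409]
tcp_rot: [180.0, 0.0, 90.3]
wrist_force: [-0.4, -0.9, 0.4]
opening: 0.0685
grasp_force: 0.0
```

```bash
python3 - <<'E'
from h import *
im=[];k=None
for n in("scene","top"):
    p,d=camera(n);u,v=((390,290) if n=="scene" else (409,221));im.append(cv2.resize(p[v-45:v+45,u-30:u+30],(390,585),interpolation=cv2.INTER_CUBIC))
    x,s=edgefit(p,n,(.476,-.238),.052,.03);y,s2=edgefit(p,n,(.476,-.238),.110,.008);print(n,x.round(4),s,y.round(4),s2)
cv2.imwrite("pics/end.png",np.hstack(im)[...,::-1])
o=telemetry.get_obs();print(o["time"],o["ee_pos"],o["wrist_force"])
E
```

```text
scene [ 0.4731 -0.2432] 39.5302848815918 [ 0.4717 -0.2447] 56.46657180786133
top [ 0.478  -0.2381] 26.67241859436035 [ 0.4768 -0.2376] 52.980438232421875
26.15 [0.47874534 0.01903721 0.24055525] [-0.07284649  0.67883071  0.27231994]
```

View pics/end.png

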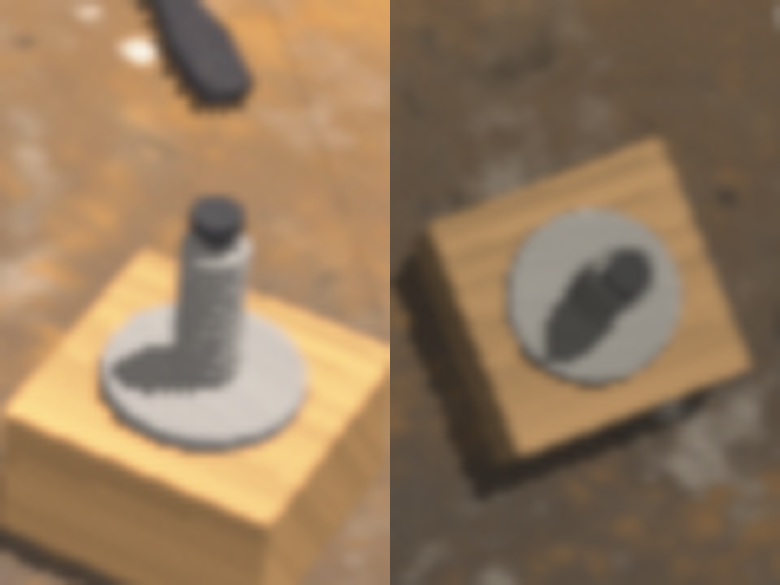

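The gauge is upright, with its collar flat and centred on the stand. The collar fits at (0.478, -0.238) and the stand at (0.478, -0.238). I'll hand in.

```bash
python3 -c "
from workcell import workorder;print(workorder.job_done())"
```

```text
the job is handed in; nothing more can be done
None
```

I measured the bush, stood the locked gauge back in the wooden stand with its collar flat and centred on the wood, and handed the job in at about 26 s; no verdict came back.

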